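# Vent the bench air chamber

### The arm

A 6-joint arm with a two-finger parallel gripper is mounted at the origin on the work surface. World frame = base frame: x ahead of the robot, y to its left, z up, the work surface at z = 0. Lengths are in m, angles in rad, forces in N, time in s.
With the tool pointing down it reaches from about 0.35 to 0.725 m from the base axis. Payload 6 kg.
Tool frame: the origin (TCP) lies at the very end of the fingers, on their centre line; the grasp point (between the pads) lies 19 mm behind it; z points along the fingers, y is the line along which they close (so a half turn about z gives the same grasp; the last joint's range is limited). The gripper opens to 85 mm and grips with 20 to 120 N. Pads are 22 mm wide; open, the fingers measure 114 mm over their backs; the gripper's body (76 mm by 85 mm) begins 54 mm behind the grasp point. The pads swing forward as they close: fully open they stand 13 mm farther back than shut.
Start: joints at [-0.801, 0.04, 0.085, 0, -1.615, -0.334], TCP at [0.253, -0.544, 0.231] pointing down, gripper open.
Joint ranges: [-2.56, 2.56], [-1.29, 2.01], [-1.08, 1.49], [-3.29, 1.98], [-2.81, -0.18], [-2.99, 2.99]. Speed limits (rad/s): [2.57, 2.57, 3.01, 3.14, 3.14, 3.14].

### API

Orientations are given as a unit quaternion [x, y, z, w].
In Python, from plant import manip, get_image, camera_params gives the robot as it stands.
- The arm moves only by the shell command python3 -m crank 'ROWS'. ROWS is JSON, a list of rows, each a list of 7 numbers: the shift along the tool's x, y, z in mm, then the turn, a rotation vector about the tool's x, y, z in degrees, then the opening, from 0 (shut) to 1 (fully open). A call has exactly 10 rows; each row shifts and turns the commanded pose from where the row before left it, along the tool's axes as they then stand; what a row does not reach is not made up. A row lasts 1/10 s, in which the tool goes at most 50 mm and 8.59 degrees, less where a joint would pass 70% of its speed; a pose out of reach is approached as far as the arm can. A call is refused whole if a number of a shift passes 50 or a number of a turn 8.59, either way. A call with a gripper value outside its range is refused whole. The fingers move at their own pace and stop on an object; the grip force is fixed at half the most. Time passes only in rows, so rows that do not move let the fingers close, or fill a call up. It gives the time, the measured TCP pose, the force, the opening and the grip force at its end, in the units of the state.
- manip.observe(): the state, without advancing time (a new reading comes with each control period).
- get_image(name): name is "scene" or "top" or "wrist"; returns the picture (400x640x3 uint8, blue, green, red); there is no depth.
- camera_params(name): a dict with "camera_matrix" (3x3 intrinsics, pixels), "R" (3x3) and "t" (3): a world point X has camera coordinates R X + t; the wrist camera has in their place "tool_from_camera" (4x4, takes a point from camera to tool coordinates, whose origin is the TCP and whose axes are the flange's). Camera axes: x right, y down, z forward; pixel columns grow to the right and rows downward; lengths in m; the calibration is good to about 2 mm. A picture is of the moment at which its call begins: read the wrist's pose just before it. camera_params takes no time and is no camera call.
- manip.sign_off(): hands the job in; it is judged then, once.
The state is a dict: "time_s": time; "qpos": joint angles; "dq": joint speeds; "joint_efforts": joint torques, N m; "eef_pos": TCP position; "eef_rot": TCP orientation; "force": force on the tool from outside, world axes, zero at the start; "torque": the same for the moment, N m; "width": finger opening in m; "grip_force": force on a finger pad.
Only numpy, scipy, OpenCV 4.12 (cv2) and the standard library are available. Lean on these libraries where they do the work, as an engineer would, in place of code of your own. Each camera call takes 0.05 s, during which the arm holds its last target. There are 200 camera calls.

### The job

Make the air chamber on the plywood board safe to work on: first push its supply shut-off handle round a quarter turn until it stands square across the chamber, then unscrew the knurled lock nut (counter-clockwise, its cross bar helps) all the way up to its stop. After that press the freed valve tip fully down, keep it down for two seconds to let the air out, and let it spring back up; leave the handle and the nut as you set them, and do not shove or knock over the things lying around.

Things in the scene. Friction and masses are not known exactly. Their poses are not given: they have to be found in the camera images.
- rig: the air chamber rig, fixed to the bench: a plywood board 240 (x) by 360 (y) by 12 mm thick with a lying aluminium tank (diameter 90 mm, 280 mm long, along the rig's y axis, its crown 122 mm above the bench). Origin: centre of the board's underside; z is up. The shut-off valve stands on the crown at y = +85 mm, the bleed valve with the lock nut at y = -85 mm. A dial gauge, no higher than the crown, is at the middle of the +x side.
- shutoff (a joint): angle of the shut-off handle: 0 = along the tank, pointing out to the rig's +y (open); 1.571 (its stop) = square across the tank, pointing to the rig's +x (shut). It grows clockwise seen from above. It starts near 0, turns about a vertical axis against light friction (0.12 N m) and stays where it is left.
- shutoff_axis (a point): point on the handle's turning axis, at mid-thickness of the handle, 154 mm above the bench
- shutoff_end (a point): outer end of the shut-off handle, at mid-thickness, 100 mm from its axis. The handle is a flat steel bar with a black rubber grip 20 mm wide and 14 mm thick, that spans 40 to 100 mm from the axis; the space beneath the grip is free down to the tank (22 mm lower)
- lock_nut (a joint): angle of the lock nut: 0 = screwed fully down on its seat, 7.6 = unscrewed to its stop (1.2 turns). It grows counter-clockwise seen from above and starts at 0 to 0.6; friction 0.06 N m, stays where it is left. The nut rises on the valve pin by 1.3 mm per radian (9.9 mm in all) and holds the pin up until it is unscrewed: the pin can sink only as far as the nut has risen (at most 8 mm).
- nut_axis (a point): point on the vertical axis of nut and valve pin, at the seat (underside of the nut when screwed down), 145 mm above the bench, 23 mm above the tank's crown; fixed on the rig. The seat is a round flange of diameter 40 mm. The knurled steel nut is 44 mm in diameter and 20 mm high.
- nut_bar_end (a point): centre of one of the two ball ends (diameter 16 mm) of the nut's cross bar. The bar is round, 10 mm thick, goes straight through the nut at its half height (10 mm above its underside), and both ends lie 55 mm from the axis; it rises with the nut
- valve_tip (a joint): how far the valve pin is pressed down (m): 0 = up, 0.008 = fully down. A spring returns it; it takes about 5 N to start and 9 N to hold fully down. The nut moves down and up with the pin.
- tip_top (a point): centre of the flat top of the brass valve tip, a round head 24 mm in diameter on the nut's axis, 185 mm above the bench when up. It stands 20 mm above the top of the screwed-down nut and 10 mm above the nut at its stop
- screwdriver: bystander: screwdriver lying on the board on the robot's side of the tank; origin in its underside
- screw_jar: bystander: small glass jar, diameter 40 mm, 50 mm high, on the board behind the tank; origin at the centre of its underside
- tape_roll: bystander: roll of tape, diameter 60 mm, 20 mm high, on the board behind the tank; origin at the centre of its underside
- ply_piece: bystander: flat L-shaped plywood piece, 120 by 75 by 6 mm, on the bench to the left; origin in its underside
- glue_bottle: bystander: white glue bottle, diameter 56 mm, 150 mm high, far left of the rig; origin at the centre of its underside
- mug: bystander: white mug, diameter 80 mm, 90 mm high, far right of the rig; origin at the centre of its underside
- wrench: bystander: wrench lying on the bench to the right; origin in its underside

How it is judged:
On the way, in this order (a step that is already met when the one before it is completed fails the run):
1. the shut-off handle is turned across the tank (value of joint shutoff above 1.4 rad and value of joint lock_nut below 1.5 rad), for 0.2 s.
2. the lock nut is unscrewed to its stop, the handle still shut (value of joint lock_nut above 7 rad and value of joint shutoff above 1.4 rad), for 0.2 s.
3. the valve tip is held fully down (value of joint valve_tip above 0.0068 m and value of joint lock_nut above 6.8 rad and value of joint shutoff above 1.4 rad), for 1.5 s.
At the end, for the whole second after the job is handed in: The shut-off handle stands across the tank (above 1.4 rad), the lock nut is at its upper stop (above 6.8 rad) and the valve tip, after having been held down (over 6.8 mm for 1.5 s), is back up (within 1.5 mm) (value of joint shutoff above 1.4 rad and value of joint lock_nut above 6.8 rad and value of joint valve_tip below 0.0015 m); the robot touches nothing.
It fails at once if a loose thing lying around is shoved more than 40 mm (distance of any of screwdriver, screw_jar, tape_roll, ply_piece, glue_bottle, mug, wrench from where it was at the start of the episode above 0.04 m).
It fails at once if the jar, the glue bottle or the mug is knocked over (angle between any of screw_jar, glue_bottle, mug's own z axis and vertical above 0.6 rad).
It also fails if it takes over 64 s, if anything falls off the work surface, if the arm or the gripper's body presses on something with over 40 N, if the wrist force passes 120 N, or if a joint passes its speed limit or range.

## Working session

There is one attempt and no reset: what is moved stays moved. The work goes in short steps, Python scripts to look and compute and a shell command to move; the robot and the scene stay as the last step left them, time stands still between calls to the robot, and variables do not carry over. Pictures are saved under pics/ and viewed, at most 13 in all, crops included, and the job is handed in when it is done.

```bash
mkdir -p pics; ls
python3 - <<'E'
from plant import manip,get_image,camera_params
import cv2,numpy as np
o=manip.observe();print(o)
for n in("scene","top"):
    cv2.imwrite(f"pics/{n}0.png",get_image(n));p=camera_params(n);print(n,p)
print(camera_params("wrist"))
E
```

```text
pics
{'time_s': 0.0, 'qpos': array([-8.01330303e-01,  4.08273350e-02,  8.37788402e-02, -4.89612974e-04,
       -1.61552282e+00, -3.33705944e-01]), 'dq': array([ 8.11732856e-04,  9.46758001e-05,  1.62700283e-03,  4.77467088e-04,
       -3.26656155e-04,  1.49309030e-04]), 'joint_efforts': array([-2.22412996e-04, -3.68195701e+01,  3.47409296e+01,  6.93201631e+00,
       -5.23723313e-03, -1.16724823e-05]), 'eef_pos': array([ 0.25319398, -0.54357762,  0.2302474 ]), 'eef_rot': array([-2.16170654e-01,  9.76355161e-01,  8.84037249e-04, -2.56780362e-04]), 'force': array([ 0.83059084, -0.28144704,  0.27211765]), 'torque': array([ 0.04372197, -0.01723448, -0.00456524]), 'grip_force': 0.0, 'width': 0.08512844252423733}
scene {'camera_matrix': array([[417.0233283,   0.       , 315.3257974],
       [  0.       , 417.0233283, 200.6830353],
       [  0.       ,   0.       ,   1.       ]]), 'R': array([[ 0.58107424,  0.81383801, -0.00451847],
       [ 0.52153482, -0.37662265, -0.76560878],
       [-0.62478329,  0.442519  , -0.64329058]]), 't': array([-0.32657548, -0.23234728,  1.54983116])}
top {'cam
[... 203 characters left out ...]
46,  0.0034886 ],
       [-0.97371356,  0.07823162, -0.2139199 ],
       [ 0.21294543, -0.02069158, -0.97684497]]), 't': array([0.03166035, 0.61428122, 1.1468906 ])}
{'camera_matrix': array([[305.82200146,   0.        , 313.11450984],
       [  0.        , 305.82200146, 197.80086109],
       [  0.        ,   0.        ,   1.        ]]), 'tool_from_camera': array([[ 1.45172853e-04, -9.55137748e-01, -2.96161883e-01,
         7.45937021e-02],
       [ 9.99999885e-01,  3.10385249e-06,  4.80170601e-04,
        -3.25964015e-04],
       [-4.57709824e-04, -2.96161918e-01,  9.55137639e-01,
        -1.42040201e-01],
       [ 0.00000000e+00,  0.00000000e+00,  0.00000000e+00,
         1.00000000e+00]])}
```

View pics/top0.png

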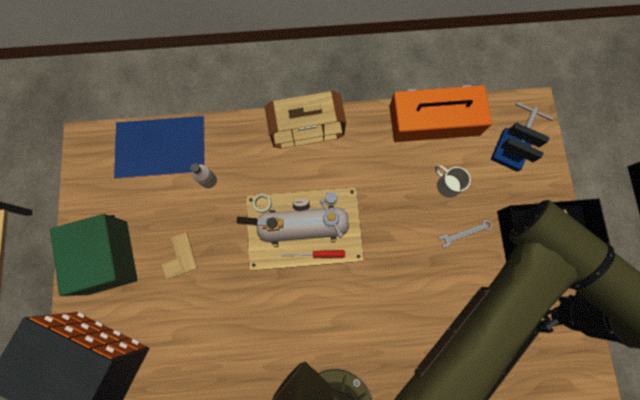

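View pics/scene0.png

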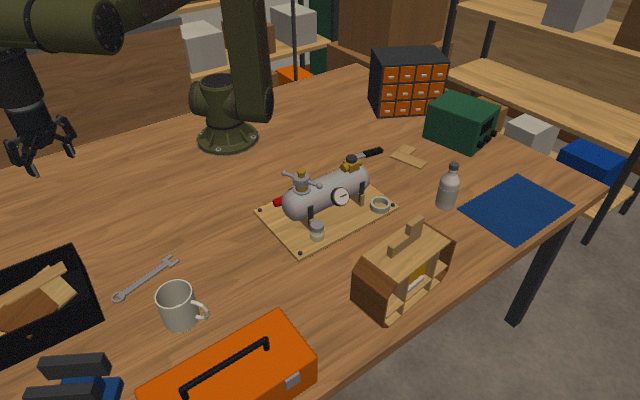

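The top view shows the board at about (247-362, 188-268), the black handle grip at (247,221), and the nut with its bar at (332,217). The scene view shows the same rig around (325,200). I'll zoom in on both.

Run:
```python
import cv2,numpy as np
a=cv2.imread("pics/top0.png")[180:275,230:370];b=cv2.imread("pics/scene0.png")[140:265,245:405]
a=cv2.resize(a,None,fx=4,fy=4,interpolation=2);b=cv2.resize(b,None,fx=4,fy=4,interpolation=2)
cv2.imwrite("pics/ta.png",a);cv2.imwrite("pics/sb.png",b)
```

```text
(no output)
```

View pics/ta.png

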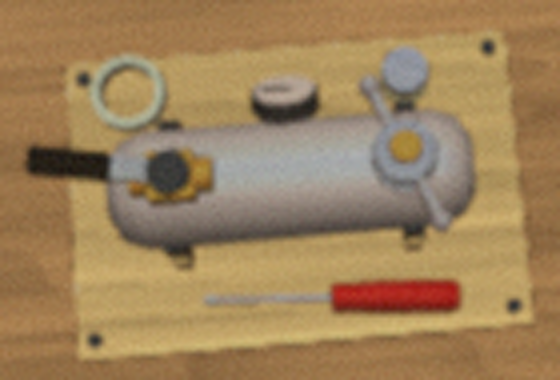

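View pics/sb.png

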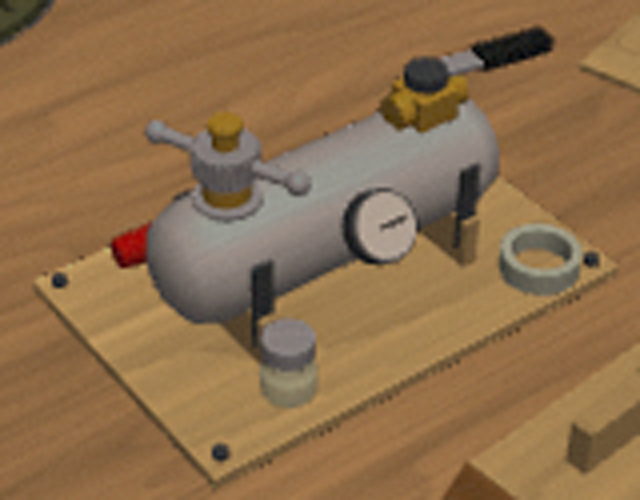

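Top crop: board corners at (68,65), (503,33), (533,323) and (80,358), tip at (406,146), bar balls at (368,86) and (443,218), grip end at (28,160), hub at (168,170). Scene crop: tip at (226,120), balls at (157,131) and (298,182), grip end at (548,42).

```bash
cat > h.py <<'E'
import numpy as np,cv2
from plant import camera_params
P={n:camera_params(n) for n in("scene","top")}
def ray(n,uv):
    p=P[n];R,t=p["R"],p["t"];d=R.T@np.linalg.solve(p["camera_matrix"],[*uv,1]);return -R.T@t,d
def plane(n,uv,z):
    c,d=ray(n,uv);return c+d*(z-c[2])/d[2]
def tri(uvt,uvs):
    A=[];b=[]
    for n,uv in(("top",uvt),("scene",uvs)):
        c,d=ray(n,uv);d/=np.linalg.norm(d);M=np.eye(3)-np.outer(d,d);A.append(M);b.append(M@c)
    return np.linalg.lstsq(np.vstack(A),np.hstack(b),rcond=None)[0]
E
python3 - <<'E'
from h import *
T=lambda u,v:(230+u/4-.375,180+v/4-.375)
S=lambda u,v:(245+u/4-.375,140+v/4-.375)
np.set_printoptions(precision=4,suppress=True)
C=[plane("top",T(*c),.012) for c in[(68,65),(503,33),(533,323),(80,358)]];C=np.array(C);print(C,C.mean(0))
y=(C[0]+C[3]-C[1]-C[2]);x=C[0]+C[1]-C[2]-C[3]
print(np.degrees(np.arctan2(-y[0],y[1])),np.degrees(np.arctan2(x[1],x[0])),np.linalg.norm(x)/2,np.linalg.norm(y)/2)
Cs=np.array([plane("scene",S(*c),.012) for c in[(35,282),(213,485),(617,268)]]);print("scene corners",Cs)
for nm,t,s,z in[("tip",(406,146),(226,120),.185),("ballA",(368,86),(298,182),.155),("ballB",(443,218),(157,131),.155),("hend",(28,160),(550,40),.154)]:
    print(nm,plane("top",T(*t),z),plane("scene",S(*s),z),tri(T(*t),S(*s)))
a=np.radians(0)
E
```

```text
[[ 0.6612  0.2319  0.012 ]
 [ 0.6596 -0.1245  0.012 ]
 [ 0.4233 -0.125   0.012 ]
 [ 0.4249  0.2316  0.012 ]] [0.5422 0.0535 0.012 ]
-0.25810444291722945 0.09725792443354023 0.2363220524669929 0.35651665847240493
scene corners [[ 0.4256 -0.1254  0.012 ]
 [ 0.6658 -0.129   0.012 ]
 [ 0.6632  0.2306  0.012 ]]
tip [ 0.5422 -0.0311  0.185 ] [ 0.5416 -0.0296  0.185 ] [ 0.5423 -0.0306  0.1858]
ballA [ 0.5933 -0.0086  0.155 ] [ 0.5906 -0.0075  0.155 ] [ 0.5927 -0.0087  0.157 ]
ballB [ 0.4938 -0.0538  0.155 ] [ 0.4899 -0.0515  0.155 ] [ 0.4935 -0.0536  0.158 ]
hend [0.5591 0.2372 0.154 ] [0.561  0.2389 0.154 ] [0.56   0.2384 0.1533]
```

Both views agree: the rig centre is at about (0.5425, 0.053) with yaw close to 0. The nut axis is at (0.542, -0.031), the bar is at 24°, and the handle is at about 0.17 rad. I'll turn the tool to align with the world axes, close the fingers and travel to the robot side of the handle.

```bash
python3 -m crank '[[0,0,0,0,0,8.32,0],[0,0,0,0,0,8.32,0],[0,0,0,0,0,8.32,0],[-10,33,0,0,0,0,0],[-10,33,0,0,0,0,0],[-10,33,0,0,0,0,0],[-10,33,0,0,0,0,0],[-10,33,0,0,0,0,0],[-10,33,0,0,0,0,0],[-10,33,0,0,0,0,0]]'
python3 -m crank '[[-10,33,0,0,0,0,0],[-10,33,0,0,0,0,0],[-10,33,0,0,0,0,0],[-10,33,0,0,0,0,0],[-10,33,0,0,0,0,0],[-10,33,0,0,0,0,0],[-10,33,0,0,0,0,0],[-10,33,0,0,0,0,0],[-10,33,0,0,0,0,0],[-10,33,0,0,0,0,0]]'
```

```text
time_s: 1.1
eef_pos: [0.3233, -0.3115, 0.2309]
eef_rot: [0.0, 1.0, 0.0, -0.0]
force: [0.5, 1.3, 0.7]
width: -0.0001
grip_force: 0.0
time_s: 2.1
eef_pos: [0.4232, 0.0187, 0.2311]
eef_rot: [-0.0, 1.0, 0.0, -0.0]
force: [0.5, -0.8, 0.1]
width: -0.0002
grip_force: 0.0
```

```bash
python3 -m crank '[[-11,32,0,0,0,0,0],[-11,32,0,0,0,0,0],[-11,32,0,0,0,0,0],[-11,33,0,0,0,0,0],[-11,33,0,0,0,0,0],[-11,32,0,0,0,0,0],[0,0,22,0,0,0,0],[0,0,22,0,0,0,0],[0,0,22,0,0,0,0],[0,0,23,0,0,0,0]]'
python3 - <<'E'
import numpy as np
from plant import manip,get_image
import cv2
o=manip.observe();print(o["eef_pos"],o["force"])
cv2.imwrite("pics/w1.png",get_image("wrist"))
A=np.array([.5425,.138])
def f(p):
    u=np.array([np.sin(p),np.cos(p)]);m=np.array([np.cos(p),-np.sin(p)])
    return A+.072*u-(.010+.011*np.cos(p)+.0145*np.sin(p))*m
pts=[o["eef_pos"][:2]]+[f(p) for p in np.linspace(.17,1.56,19)]
d=np.diff(pts,axis=0)*1000
print([[round(-a,1),round(b,1)] for a,b in d])
E
```

```text
time_s: 3.1
eef_pos: [0.4889, 0.2112, 0.141]
eef_rot: [-0.0, 1.0, -0.0, -0.0]
force: [0.1, 0.7, -1.0]
width: -0.0001
grip_force: 0.0
[0.48893496 0.21117195 0.14103567] [ 0.14210772  0.66009109 -1.04060063]
[[np.float64(-42.8), np.float64(1.7)], [np.float64(-4.9), np.float64(0.8)], [np.float64(-5.1), np.float64(0.5)], [np.float64(-5.2), np.float64(0.1)], [np.float64(-5.3), np.float64(-0.3)], [np.float64(-5.4), np.float64(-0.7)], [np.float64(-5.4), np.float64(-1.1)], [np.float64(-5.4), np.float64(-1.6)], [np.float64(-5.4), np.float64(-2.0)], [np.float64(-5.3), np.float64(-2.5)], [np.float64(-5.1), np.float64(-3.0)], [np.float64(-4.9), np.float64(-3.5)], [np.float64(-4.7), np.float64(-3.9)], [np.float64(-4.4), np.float64(-4.4)], [np.float64(-4.1), np.float64(-4.8)], [np.float64(-3.7), np.float64(-5.2)], [np.float64(-3.2), np.float64(-5.6)], [np.float64(-2.8), np.float64(-6.0)], [np.float64(-2.2), np.float64(-6.2)]]
```

View pics/w1.png

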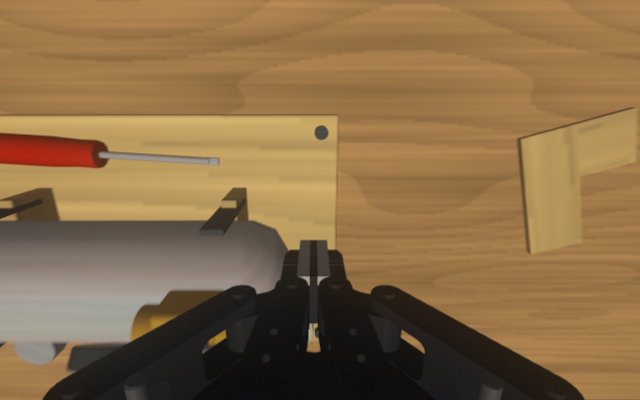

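The closed fingertips are clear of everything at about (314,260), beside the tank end. Now I'll sweep the handle.

```bash
python3 -m crank '[[-22,1,0,0,0,0,0],[-21,1,0,0,0,0,0],[-5,1,0,0,0,0,0],[-5,0.5,0,0,0,0,0],[-5.2,0,0,0,0,0,0],[-5.3,-0.3,0,0,0,0,0],[-5.4,-0.7,0,0,0,0,0],[-5.4,-1.1,0,0,0,0,0],[-5.4,-1.6,0,0,0,0,0],[-5.4,-2,0,0,0,0,0]]'
python3 -m crank '[[-5.3,-2.5,0,0,0,0,0],[-5.1,-3,0,0,0,0,0],[-4.9,-3.5,0,0,0,0,0],[-4.7,-3.9,0,0,0,0,0],[-4.4,-4.4,0,0,0,0,0],[-4.1,-4.8,0,0,0,0,0],[-3.7,-5.2,0,0,0,0,0],[-3.2,-5.6,0,0,0,0,0],[-2.8,-6,0,0,0,0,0],[-2.2,-6.2,0,0,0,0,0]]'
python3 - <<'E'
from plant import get_image
import cv2,numpy as np
a=get_image("top")[180:275,230:370];b=get_image("scene")[140:265,245:405]
a=cv2.resize(a,(560,380),interpolation=2);b=cv2.resize(b,(486,380),interpolation=2)
cv2.imwrite("pics/c2.png",cv2.resize(np.hstack([a,b]),(800,291)))
E
```

```text
time_s: 4.15
eef_pos: [0.5747, 0.2089, 0.1424]
eef_rot: [-0.0, 1.0, 0.0, 0.0]
force: [-2.2, 0.9, 1.1]
width: -0.0001
grip_force: 1.0
time_s: 5.15
eef_pos: [0.615, 0.1634, 0.1424]
eef_rot: [-0.0, 1.0, 0.0, 0.0]
force: [-1.5, 1.3, 1.5]
width: 0.0
grip_force: 0.9
```

View pics/c2.png

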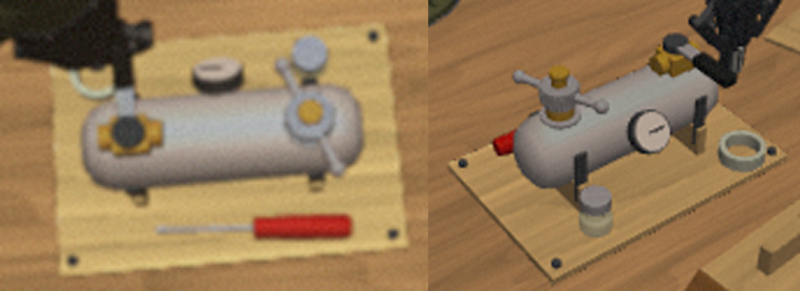

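The handle stem at (125,103) is nearly square across, but I haven't felt the stop yet. I'll press on gently.

```bash
python3 -m crank '[[0,-1,0,0,0,0,0],[0,-1,0,0,0,0,0],[0,-1,0,0,0,0,0],[0,-1,0,0,0,0,0],[0,0,0,0,0,0,0],[0,0,0,0,0,0,0],[0,0,0,0,0,0,0],[0,0,0,0,0,0,0],[0,0,0,0,0,0,0],[0,0,0,0,0,0,0]]'
```

```text
time_s: 6.25
eef_pos: [0.615, 0.1617, 0.1425]
eef_rot: [-0.001, 1.0, 0.001, 0.001]
force: [2.2, 6.5, 0.0]
width: 0.0001
grip_force: 3.1
```

The stop was felt: the reading is 6.5 N and the tool lags its command by about 2 mm. Next I back off the handle, lift, and go behind ball B.

```bash
python3 -m crank '[[0,8,0,0,0,0,0],[0,8,0,0,0,0,0],[0,0,-25,0,0,0,0],[0,0,-25,0,0,0,0],[0,0,-25,0,0,0,0],[22,-38,0,0,0,0,0],[22,-38,0,0,0,0,0],[22,-38,0,0,0,0,0],[22,-38,0,0,0,0,0],[24,-40,0,0,0,0,0]]'
python3 -m crank '[[0,0,0,0,0,0,0],[0,0,17,0,0,0,0],[0,0,17,0,0,0,0],[0,0,17,0,0,0,0],[0,0,17,0,0,0,0],[0,0,0,0,0,0,0],[0,0,0,0,0,0,0],[0,0,0,0,0,0,0],[0,0,0,0,0,0,0],[0,0,0,0,0,0,0]]'
python3 - <<'E'
import numpy as np
from plant import manip,get_image
import cv2
o=manip.observe();p=o["eef_pos"];print(p,o["force"])
im=get_image("top")
a=cv2.resize(im[180:275,230:370],None,fx=4,fy=4,interpolation=2);cv2.imwrite("pics/t3.png",a)
N=np.array([.5422,-.031]);v=p[:2]-N;print(np.hypot(*v),np.degrees(np.arctan2(v[1],v[0])))
th=np.radians(np.arange(165,606,10));q=N+.043*np.c_[np.cos(th),np.sin(th)]
d=np.diff(np.vstack([p[:2],q]),axis=0)*1000
for i,(a,b) in enumerate(d): print(round(np.degrees(th[i])),round(-a,1),round(b,1),end=' | ')
E
```

```text
time_s: 7.25
eef_pos: [0.5016, -0.0173, 0.2172]
eef_rot: [-0.0, 1.0, -0.0, -0.0]
force: [0.6, -1.0, 1.7]
width: -0.0001
grip_force: 0.0
time_s: 8.25
eef_pos: [0.503, -0.016, 0.15]
eef_rot: [-0.0, 1.0, 0.0, 0.0]
force: [-0.4, -0.3, 0.5]
width: 0.0001
grip_force: 0.0
[ 0.50299153 -0.01603598  0.15000873] [-0.37000246 -0.34175316  0.46092029]
0.041966958946174075 159.1105095979859
165 2.3 -3.8 | 175 1.3 -7.4 | 185 -0.0 -7.5 | 195 -1.3 -7.4 | 205 -2.6 -7.0 | 215 -3.7 -6.5 | 225 -4.8 -5.7 | 235 -5.7 -4.8 | 245 -6.5 -3.7 | 255 -7.0 -2.6 | 265 -7.4 -1.3 | 275 -7.5 0.0 | 285 -7.4 1.3 | 295 -7.0 2.6 | 305 -6.5 3.7 | 315 -5.7 4.8 | 325 -4.8 5.7 | 335 -3.7 6.5 | 345 -2.6 7.0 | 355 -1.3 7.4 | 365 -0.0 7.5 | 375 1.3 7.4 | 385 2.6 7.0 | 395 3.7 6.5 | 405 4.8 5.7 | 415 5.7 4.8 | 425 6.5 3.7 | 435 7.0 2.6 | 445 7.4 1.3 | 455 7.5 0.0 | 465 7.4 -1.3 | 475 7.0 -2.6 | 485 6.5 -3.7 | 495 5.7 -4.8 | 505 4.8 -5.7 | 515 3.7 -6.5 | 525 2.6 -7.0 | 535 1.3 -7.4 | 545 -0.0 -7.5 | 555 -1.3 -7.4 | 565 -2.6 -7.0 | 575 -3.7 -6.5 | 585 -4.8 -5.7 | 595 -5.7 -4.8 | 605 -6.5 -3.7 |
```

View pics/t3.png

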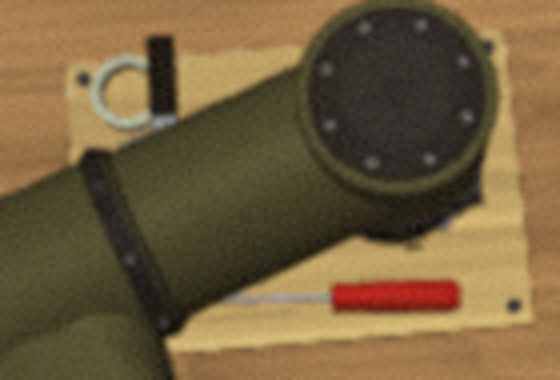

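The handle grip at (160,75) now stands square across the tank. The arm hides the nut, so I'll start circling the bar counter-clockwise and check the force after each call.

```bash
python3 -m crank '[[2.3,-3.8,1,0,0,0,0],[1.3,-7.4,0,0,0,0,0],[0,-7.5,-0.2,0,0,0,0],[-1.3,-7.4,-0.2,0,0,0,0],[-2.6,-7,-0.2,0,0,0,0],[-3.7,-6.5,-0.2,0,0,0,0],[-4.8,-5.7,-0.2,0,0,0,0],[-5.7,-4.8,-0.2,0,0,0,0],[-6.5,-3.7,-0.2,0,0,0,0],[-7,-2.6,-0.2,0,0,0,0]]'
```

```text
time_s: 9.3
eef_pos: [0.5309, -0.0731, 0.1495]
eef_rot: [0.0, 1.0, -0.0, -0.001]
force: [-3.5, 0.7, 0.3]
width: 0.0
grip_force: 1.6
```

Run:
```python
from plant import get_image
import cv2,numpy as np
b=get_image("scene")[130:230,245:405]
cv2.imwrite("pics/s4.png",cv2.resize(b,None,fx=4,fy=4,interpolation=2))
```

```text
(no output)
```

View pics/s4.png

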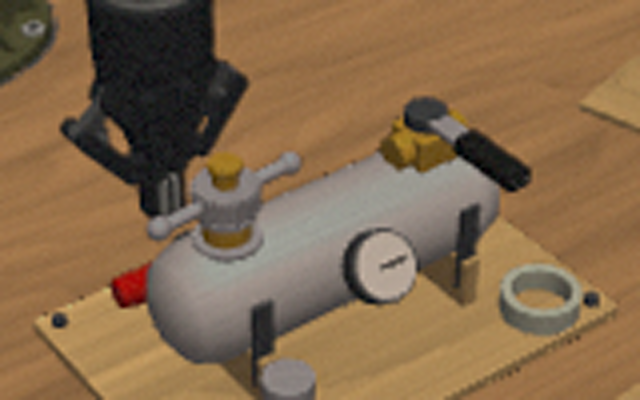

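The bar is turning, with its ball at (160,227) ahead of the fingers, and the handle is still across. I'll keep circling.

```bash
python3 -m crank '[[-7.4,-1.3,-0.2,0,0,0,0],[-7.5,0,-0.3,0,0,0,0],[-7.4,1.3,-0.2,0,0,0,0],[-7,2.6,-0.2,0,0,0,0],[-6.5,3.7,-0.3,0,0,0,0],[-5.7,4.8,-0.2,0,0,0,0],[-4.8,5.7,-0.2,0,0,0,0],[-3.7,6.5,-0.3,0,0,0,0],[-2.6,7,-0.2,0,0,0,0],[-1.3,7.4,-0.2,0,0,0,0]]'
python3 -m crank '[[0,7.5,-0.2,0,0,0,0],[1.3,7.4,-0.3,0,0,0,0],[2.6,7,-0.2,0,0,0,0],[3.7,6.5,-0.2,0,0,0,0],[4.8,5.7,-0.3,0,0,0,0],[5.7,4.8,-0.2,0,0,0,0],[6.5,3.7,-0.2,0,0,0,0],[7,2.6,-0.3,0,0,0,0],[7.4,1.3,-0.2,0,0,0,0],[7.5,0,-0.2,0,0,0,0]]'
```

```text
time_s: 10.35
eef_pos: [0.585, -0.0345, 0.1523]
eef_rot: [-0.0, 1.0, -0.0, 0.0]
force: [-1.4, -3.3, 1.7]
width: 0.0001
grip_force: 1.6
time_s: 11.35
eef_pos: [0.5378, 0.0121, 0.1549]
eef_rot: [-0.0, 1.0, 0.0, 0.001]
force: [2.8, 0.7, 0.4]
width: -0.0001
grip_force: 1.3
```

```bash
python3 -m crank '[[7.4,-1.3,-0.2,0,0,0,0],[7,-2.6,-0.2,0,0,0,0],[6.5,-3.7,-0.3,0,0,0,0],[5.7,-4.8,-0.2,0,0,0,0],[4.8,-5.7,-0.2,0,0,0,0],[3.7,-6.5,-0.3,0,0,0,0],[2.6,-7,-0.2,0,0,0,0],[1.3,-7.4,-0.2,0,0,0,0],[0,-7.5,-0.2,0,0,0,0],[-1.3,-7.4,-0.2,0,0,0,0]]'
python3 -m crank '[[-1.3,-3.5,-0.1,0,0,0,0],[-1.3,-3.5,-0.1,0,0,0,0],[-1.8,-3.2,-0.1,0,0,0,0],[-1.9,-3.3,-0.1,0,0,0,0],[0,0,0,0,0,0,0],[0,0,0,0,0,0,0],[0,0,0,0,0,0,0],[0,0,0,0,0,0,0],[0,0,0,0,0,0,0],[0,0,0,0,0,0,0]]'
python3 - <<'E'
from plant import get_image
import cv2,numpy as np
b=get_image("scene")[130:230,245:405]
cv2.imwrite("pics/s5.png",cv2.resize(b,None,fx=4,fy=4,interpolation=2))
E
```

```text
time_s: 12.35
eef_pos: [0.5, -0.0429, 0.1563]
eef_rot: [-0.0, 1.0, 0.0, -0.001]
force: [0.2, 3.3, 0.3]
width: -0.0
grip_force: 1.3
time_s: 13.35
eef_pos: [0.5067, -0.0558, 0.1572]
eef_rot: [-0.0, 1.0, -0.0, 0.0]
force: [-0.7, 0.1, 0.2]
width: 0.0001
grip_force: 0.1
```

View pics/s5.png

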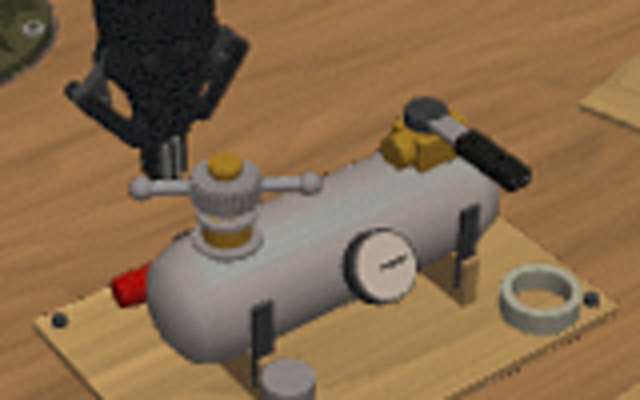

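The nut has risen well and the bar balls are at (140,187) and (313,183). I'll continue in small steps until I feel the stop.

```bash
python3 -m crank '[[-1.2,-1.5,-0.1,0,0,0,0],[-1.2,-1.4,0,0,0,0,0],[-1.2,-1.4,-0.1,0,0,0,0],[-1.2,-1.4,0,0,0,0,0],[0,0,0,0,0,0,0],[0,0,0,0,0,0,0],[0,0,0,0,0,0,0],[0,0,0,0,0,0,0],[0,0,0,0,0,0,0],[0,0,0,0,0,0,0]]'
python3 -m crank '[[-1.4,-1.2,-0.1,0,0,0,0],[-1.4,-1.2,0,0,0,0,0],[0,0,0,0,0,0,0],[0,0,0,0,0,0,0],[0,0,0,0,0,0,0],[0,0,0,0,0,0,0],[0,0,0,0,0,0,0],[0,0,0,0,0,0,0],[0,0,0,0,0,0,0],[0,0,0,0,0,0,0]]'
```

```text
time_s: 14.4
eef_pos: [0.5115, -0.0615, 0.1573]
eef_rot: [-0.0, 1.0, -0.0, -0.0]
force: [-0.6, 0.7, -0.6]
width: 0.0002
grip_force: 0.3
time_s: 15.4
eef_pos: [0.5143, -0.0639, 0.1574]
eef_rot: [-0.0, 1.0, 0.0, 0.0]
force: [-0.7, 0.8, 0.2]
width: -0.0001
grip_force: 0.4
```

```bash
python3 -m crank '[[-1.4,-1.2,-0.1,0,0,0,0],[-1.5,-1.1,-0.1,0,0,0,0],[-1.5,-1.1,0,0,0,0,0],[0,0,0,0,0,0,0],[0,0,0,0,0,0,0],[0,0,0,0,0,0,0],[0,0,0,0,0,0,0],[0,0,0,0,0,0,0],[0,0,0,0,0,0,0],[0,0,0,0,0,0,0]]'
python3 - <<'E'
from h import *
from plant import get_image
S=lambda u,v:(245+u/4-.375,130+v/4-.375)
a,b=[plane("scene",S(*p),.1645) for p in[(140,187),(313,183)]];print(a,b,np.degrees(np.arctan2(*(a-b)[1::-1])))
im=get_image("scene")[130:230,245:405];cv2.imwrite("pics/s6.png",cv2.resize(im,None,fx=4,fy=4,interpolation=2))
E
```

```text
time_s: 16.4
eef_pos: [0.518, -0.0666, 0.1572]
eef_rot: [-0.0, 1.0, 0.001, -0.001]
force: [-5.5, 5.5, 1.9]
width: -0.0
grip_force: 3.2
[ 0.50969187 -0.07656017  0.1645    ] [0.57250055 0.01776891 0.1645    ] -123.65751883549993
```

View pics/s6.png

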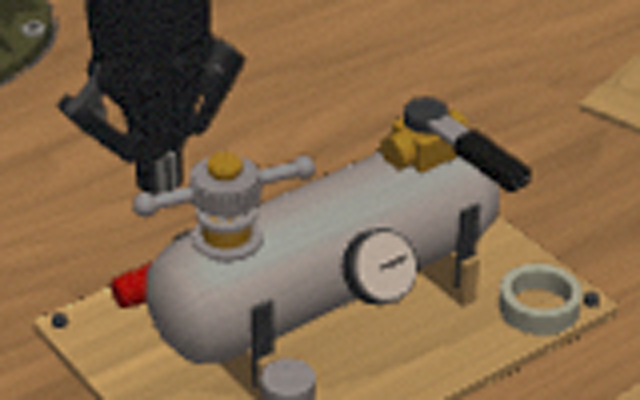

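Force jumped to about 8 N with the bar at roughly 255°, which is the stop I expected. I'll back off, rise, and centre over the tip.

```bash
python3 -m crank '[[4,4,0,0,0,0,0],[4,4,0,0,0,0,0],[0,0,-14,0,0,0,0],[0,0,-14,0,0,0,0],[0,0,-14,0,0,0,0],[-10.5,9.4,0,0,0,0,0],[-10.5,9.4,0,0,0,0,0],[-10.5,9.4,0,0,0,0,0],[0,0,0,0,0,0,0],[0,0,0,0,0,0,0]]'
```

```text
time_s: 17.45
eef_pos: [0.5423, -0.0306, 0.1985]
eef_rot: [-0.0, 1.0, -0.0, -0.001]
force: [-0.5, 0.2, 0.9]
width: 0.0
grip_force: 0.0
```

```bash
python3 -m crank '[[0,0,5,0,0,0,0],[0,0,5,0,0,0,0],[0,0,2,0,0,0,0],[0,0,2,0,0,0,0],[0,0,2,0,0,0,0],[0,0,2,0,0,0,0],[0,0,2,0,0,0,0],[0,0,2,0,0,0,0],[0,0,1,0,0,0,0],[0,0,0,0,0,0,0]]'
```

```text
time_s: 18.45
eef_pos: [0.5421, -0.0313, 0.1774]
eef_rot: [-0.0, 1.0, -0.0, 0.0]
force: [-5.3, 0.5, 5.5]
width: 0.0002
grip_force: 3.3
```

```bash
python3 -m crank '[[0,0,1,0,0,0,0],[0,0,0.5,0,0,0,0],[0,0,0,0,0,0,0],[0,0,0,0,0,0,0],[0,0,0,0,0,0,0],[0,0,0,0,0,0,0],[0,0,0,0,0,0,0],[0,0,0,0,0,0,0],[0,0,0,0,0,0,0],[0,0,0,0,0,0,0]]'
python3 - <<'E'
from plant import manip,get_image
import cv2,numpy as np
o=manip.observe();print(o["eef_pos"],o["force"],o["torque"])
a=get_image("wrist")[150:350,160:480];b=get_image("scene")[130:230,245:405]
cv2.imwrite("pics/s7.png",np.vstack([cv2.resize(a,(480,300)),cv2.resize(b,(480,300),interpolation=2)]))
E
```

```text
time_s: 19.45
eef_pos: [0.5423, -0.0313, 0.1771]
eef_rot: [-0.0, 1.0, -0.0, 0.001]
force: [-5.7, 0.8, 10.8]
width: 0.0
grip_force: 5.3
[ 0.5422528  -0.03128373  0.17713597] [-5.65587789  0.82074128 10.78513572] [0.39684429 2.17347124 0.0298097 ]
```

View pics/s7.png

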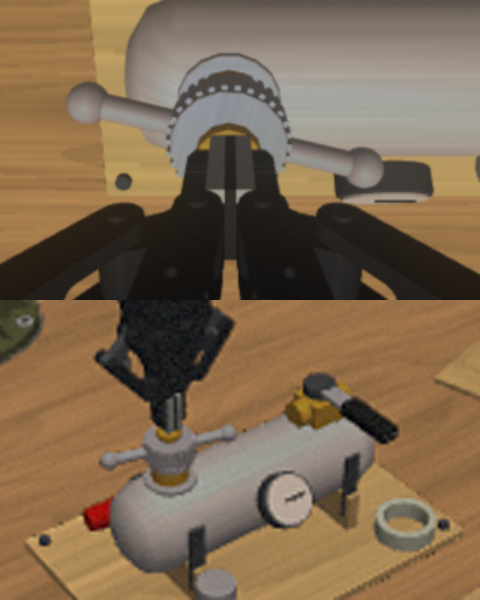

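The fingertips sit centred on the tip. The nut is down with it, and a reading of 10.8 N at z = 0.177 means it has bottomed out. Holding.

```bash
python3 -m crank '[[0,0,0.5,0,0,0,0],[0,0,0,0,0,0,0],[0,0,0,0,0,0,0],[0,0,0,0,0,0,0],[0,0,0,0,0,0,0],[0,0,0,0,0,0,0],[0,0,0,0,0,0,0],[0,0,0,0,0,0,0],[0,0,0,0,0,0,0],[0,0,0,0,0,0,0]]'
python3 -m crank '[[0,0,0,0,0,0,0],[0,0,0,0,0,0,0],[0,0,0,0,0,0,0],[0,0,0,0,0,0,0],[0,0,0,0,0,0,0],[0,0,0,0,0,0,0],[0,0,0,0,0,0,0],[0,0,0,0,0,0,0],[0,0,0,0,0,0,0],[0,0,0,0,0,0,0]]'
python3 -m crank '[[0,0,-2,0,0,0,0],[0,0,-3,0,0,0,0],[0,0,-3,0,0,0,0],[0,0,-3,0,0,0,0],[0,0,-5,0,0,0,0],[0,0,-20,0,0,0,0],[0,0,-30,0,0,0,0],[0,0,-30,0,0,0,0],[0,0,0,0,0,0,0],[0,0,0,0,0,0,0]]'
python3 - <<'E'
from plant import get_image
import cv2
b=get_image("scene")[130:230,245:405]
cv2.imwrite("pics/s8.png",cv2.resize(b,None,fx=4,fy=4,interpolation=2))
E
```

```text
time_s: 20.55
eef_pos: [0.5422, -0.0313, 0.1771]
eef_rot: [-0.0, 1.0, -0.0, 0.001]
force: [-6.7, 1.2, 13.1]
width: 0.0001
grip_force: 6.2
time_s: 21.55
eef_pos: [0.5423, -0.0313, 0.1771]
eef_rot: [-0.0, 1.0, -0.0, 0.001]
force: [-7.3, 1.3, 13.8]
width: 0.0001
grip_force: 6.2
time_s: 22.55
eef_pos: [0.5426, -0.0307, 0.2707]
eef_rot: [-0.0, 1.0, 0.001, 0.0]
force: [0.2, 0.1, -0.3]
width: -0.0002
grip_force: 0.0
```

View pics/s8.png

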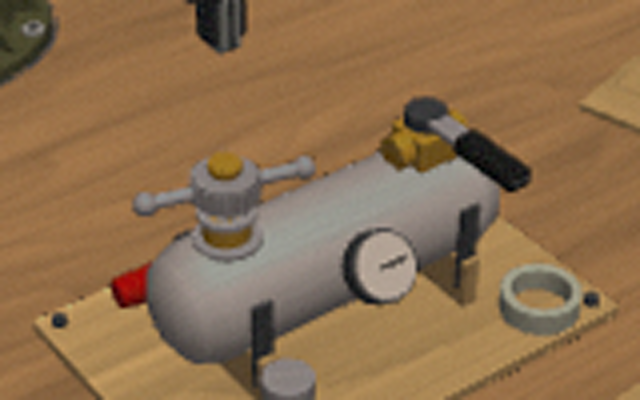

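The tip is back up at (225,165), the nut is high, the handle is across and the gripper is clear. Handing in.

```bash
python3 -c "
from plant import manip;print(manip.sign_off())"
```

```text
the job is handed in; nothing more can be done
None
```

I turned the shut-off handle to its stop across the tank, unscrewed the lock nut to its stop, held the valve tip fully down for over 2 s and let it spring back up, then handed the job in at about 22.6 s; no verdict was returned.

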